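Fetch the clamp puck from behind the containers

TASK

The steel clamp puck with the knob stands at the back of the steel storage deck, hemmed in by a round jar, a square tin and a flat upright case: first stand these three on the grey side tray, and only then take the puck out and set it flat inside the ring at the middle of the black octagonal fixture. With the puck in place, put the jar, the tin and the case back upright, each on the very spot of the deck where it stood at the start. Knock nothing over and leave the chip box, the objective and the screwdriver where they are.

Things in the scene. Friction and masses are not known exactly. Their poses are not given: they have to be found in the camera images.
- puck_center (a point): Clamp puck, bare steel, 52 mm high, 0.25 kg: round foot 50 mm across, 12 mm high; neck 12 mm across; round knob on top 20 mm across, filling the upper 22 mm, by which it is gripped. This point is on its axis, 26 mm above its underside and 15 mm below the knob's middle; z is up. It starts in the middle of the deck's back row.
- jar_center (a point): The round jar: white plastic cylinder with a black lid of the same width, 52 mm across, 110 mm high, about 0.22 kg, closed. This point is at its centre, 55 mm above its underside; z is up.
- tin_center (a point): The square tin: bare aluminium, 48 x 48 mm, 110 mm high, about 0.25 kg, closed. This point is at its centre, 55 mm above its underside; x and y are square to its sides, z is up.
- case_center (a point): The flat upright case: white plastic, 36 mm along its x by 64 mm along its y, 110 mm high, about 0.22 kg, closed. This point is at its centre, 55 mm above its underside; z is up.
- deck: Storage deck, fixed: steel plate 170 mm (x) by 250 mm (y), top 8 mm above the bench; guard rail to 38 mm above the bench at the back (+x) edge and rear sides. Origin: centre of underside. Flush dark spots, 58 mm across, at (34,0) mm for the puck and (34,64), (34,-64), (-34,0) for jar, tin, case, in an order that varies. Things' x axes are within 0.15 rad of the deck's x.
- tray: Side tray, fixed: shallow grey plastic tray between deck and fixture, empty at the start, 300 mm along its x by 125 mm along its y, rim 12 mm high, walls and floor 3 mm thick. Origin: centre of the underside (floor's upper face is 3 mm above it). Room for three things in a row along x.
- seat (a point): The puck's seat: centre of the flat top face of the black octagonal fixture plate (fixed, 15 mm thick, 235 mm across; two black carrying handles, tops 43 mm above the bench, 95 mm from the centre along +y and -y). z is up. A raised aluminium ring, 62 mm inside, 72 mm outside, 4 mm high, surrounds it. The fixture lies on one side of the tray, the deck on the other; sides vary.
- chipbox: A bystander: flat black plastic chip box, 60 x 60 x 18 mm, on the far side of the bench. Origin: centre of its underside.
- objective: A bystander: dark steel microscope objective standing on end, 34 mm across, 42 mm high, close to the robot. Origin: centre of its underside.
- driver: A bystander: screwdriver with a grey handle, 170 mm long, lying on the far side of the bench along its x. Origin: on the bench under its middle.

How it is judged:
On the way, in this order (a step that is already met when the one before it is completed fails the run):
1. the jar, the tin and the case all stand upright on the side tray, let go, while the puck is still in its place on the deck (x of jar_center in the frame of tray between -0.135 and 0.135 m and y of jar_center in the frame of tray between -0.045 and 0.045 m and z of each of jar_center, tin_center, case_center in the frame of tray below 0.066 m and angle between each of jar_center, tin_center, case_center's own z axis and vertical below 0.12 rad and x of tin_center in the frame of tray between -0.135 and 0.135 m and y of tin_center in the frame of tray between -0.045 and 0.045 m and x of case_center in the frame of tray between -0.135 and 0.135 m and y of case_center in the frame of tray between -0.045 and 0.045 m and contact force between each of jar, tin, case and the fingers below 0.1 N and distance of puck_center from where it was at the start of the episode below 0.02 m), for 0.2 s.
2. the puck sits flat inside the ring of the fixture, let go, while the jar, the tin and the case still stand on the side tray (horizontal distance between puck_center and seat below 0.009 m and z of puck_center in the frame of seat below 0.0285 m and angle between puck_center's own z axis and vertical below 0.08 rad and contact force between puck and the fingers below 0.1 N and x of jar_center in the frame of tray between -0.135 and 0.135 m and y of jar_center in the frame of tray between -0.045 and 0.045 m and z of each of jar_center, tin_center, case_center in the frame of tray below 0.066 m and angle between each of jar_center, tin_center, case_center's own z axis and vertical below 0.12 rad and x of tin_center in the frame of tray between -0.135 and 0.135 m and y of tin_center in the frame of tray between -0.045 and 0.045 m and x of case_center in the frame of tray between -0.135 and 0.135 m and y of case_center in the frame of tray between -0.045 and 0.045 m), for 0.2 s.
At the end, for the whole second after the job is handed in: The puck sits flat inside the fixture's ring (within 9 mm of its centre); jar, tin and case stand upright on the deck, each within 15 mm of where it stood at the start; all are let go and at rest (horizontal distance between puck_center and seat below 0.009 m and z of puck_center in the frame of seat below 0.0285 m and angle between puck_center's own z axis and vertical below 0.08 rad and contact force between each of puck, jar, tin, case and the fingers below 0.1 N and distance of each of jar_center, tin_center, case_center from where it was at the start of the episode below 0.015 m and angle between each of jar_center, tin_center, case_center's own z axis and vertical below 0.1 rad and linear speed of each of jar, tin, case, puck below 0.02 m/s); the robot touches nothing.
It fails at once if the chip box is shifted by more than 25 mm (distance of chipbox from where it was at the start of the episode above 0.025 m).
It fails at once if the objective is shifted by more than 25 mm (distance of objective from where it was at the start of the episode above 0.025 m).
It fails at once if the screwdriver is shifted by more than 25 mm (distance of driver from where it was at the start of the episode above 0.025 m).
It fails at once if the jar, the tin, the case or the puck is knocked over (angle between any of jar_center, tin_center, case_center, puck_center's own z axis and vertical above 0.6 rad).
It also fails if it takes over 144 s, if anything falls off the work surface, if the arm or the gripper's body presses on something with over 40 N, if the wrist force passes 120 N, or if a joint passes its speed limit or range.

ROBOT

A 7-joint arm with a two-finger parallel gripper is mounted at the origin on the work surface. World frame = base frame: x ahead of the robot, y to its left, z up, the work surface at z = 0. Lengths are in m, angles in rad, forces in N, time in s.
With the tool pointing down it reaches from about 0.4 to 0.85 m from the base axis. Payload 10.4 kg.
Tool frame: the origin (TCP) lies between the finger pads; the fingertips stand 22 mm ahead of it and the grasp point (between the pads) lies 3 mm ahead of it (r.nose_length is the distance from the TCP to the fingertips, in m); z points along the fingers, y is the line along which they close (so a half turn about z gives the same grasp; the last joint's range is limited). The gripper opens to 87 mm and grips with 3 to 60 N. Pads are 19 mm wide; open, the fingers measure 117 mm over their backs; the gripper's body (75 mm by 190 mm) begins 51 mm behind the grasp point.
Start: joints at [-1.143, 0.332, -0.065, 1.46, 0.022, 1.35, -0.088], TCP at [0.272, 0.563, 0.245] pointing down, gripper open.
Joint ranges: [-2.6, 2.6], [-0.5, 2.12], [-1.47, 1.34], [0.16, 2.42], [-1.27, 4.41], [0.06, 2.06], [-2.6, 2.6]. Speed limits (rad/s): [2.22, 2.22, 2.79, 2.79, 3.14, 3.14, 3.14].

INTERFACE

Orientations are given as a unit quaternion [x, y, z, w].
In Python, from bench import readout, cams, r gives the robot as it stands. The module is installed in compiled form; this text tells all that it offers.
- The arm moves only by the tool step_arm, never from a script. Its argument "deltas" is a list that holds one entry, the list of rows, each a list of 7 numbers: the turn, a rotation vector about the tool's x, y, z in rad, then the shift along the tool's x, y, z in m, then the opening in per cent of the stroke, from 0 (shut) to 100 (fully open). A call has 1 to 20 rows; each row is the pose to reach, as a shift and turn from the pose commanded when the call began, along the tool's axes at that moment; what a row does not reach only later rows make up. A row lasts 1/8 s, in which the tool goes at most 62.5 mm and 10.7 degrees, less where a joint would pass 70% of its speed; a pose out of reach is approached as far as the arm can. A call with a gripper value outside its range is refused whole. The fingers move at their own pace and stop on an object; "squeeze" is the grip in N (left out, the last holds). Time passes only in rows, so rows that repeat a pose let the fingers close. It gives the time, the measured TCP pose, the force, the opening and the grip force at its end, in the units of the state.
- readout.read_state(): the state, without advancing time (a new reading comes with each control period).
- cams.camera(name): name is "side" or "top"; returns a dict with "img" (400x640x3 uint8, red, green, blue), "fx", "fy", "cx", "cy" (pixels), "origin" and "rotation" of the camera in the world. Camera axes: x right, y up, looking along -z (the intrinsics and any distortion apply to the point x, -y, -z); pixel columns grow to the right and rows downward; lengths in m; the calibration is good to about 2 mm. A picture is of the moment at which its call begins. There is no depth.
- r.close_job(): hands the job in; it is judged then, once.
The state is a dict: "time": time; "joint_positions": joint angles; "joint_vel": joint speeds; "joint_torque": joint torques, N m; "ee_pos": TCP position; "eef_rot": TCP orientation; "ft_force": force on the tool from outside, world axes, zero at the start; "torque": the same for the moment, N m; "width": finger opening in m; "grip_force": force on a finger pad.
Only numpy, scipy, OpenCV 4.12 (cv2) and the standard library are available. Lean on these libraries where they do the work, as an engineer would, in place of code of your own. Each camera call takes 0.05 s, during which the arm holds its last target. There are 200 camera calls.

## Working session

There is one attempt and no reset: what is moved stays moved. The work goes in short steps, Python scripts to look and compute and a tool call to move; the robot and the scene stay as the last step left them, time stands still between calls to the robot, and variables do not carry over. Pictures are saved under pics/ and viewed, at most 14 in all, crops included, and the job is handed in when it is done.

Besides the shell and the picture viewer there is one more tool, called after "Call:" by a JSON object that holds its "fn" and its "kwargs", one argument or row to a line. step_arm: Moves the arm, as the interface text tells. Its arguments: {"type":"object","properties":{"deltas":{"type":"array"},"squeeze":{"type":"number"}},"required":["deltas"]}

```bash
mkdir -p pics; cat > h.py <<'E'
import numpy as np, cv2
from scipy.spatial.transform import Rotation as R
from bench import readout, cams, r
def snap(n,f):
    c=cams.camera(n); cv2.imwrite(f,c['img'][:,:,::-1]); return c
def ray(c,u,v):
    d=np.array([(u-c['cx'])/c['fx'],-(v-c['cy'])/c['fy'],-1.0]); 
    return np.array(c['origin']), np.array(c['rotation']).reshape(3,3)@d
def at(c,u,v,z):
    o,d=ray(c,u,v); return (o+d*(z-o[2])/d[2])[:2]
def proj(c,p):
    q=np.array(c['rotation']).reshape(3,3).T@(np.array(p)-c['origin']); return c['cx']+c['fx']*q[0]/-q[2], c['cy']-c['fy']*q[1]/-q[2]
E
python3 - <<'E'
from h import *
s=readout.read_state();print(s)
for n in('top','side'):
    c=snap(n,f'pics/{n}0.png');print({k:v for k,v in c.items() if k!='img'})
E
```

```text
{'time': 0.0, 'joint_positions': array([-1.14258965,  0.33286187, -0.06468717,  1.46094367,  0.02160573,
        1.3498708 , -0.08849817]), 'joint_vel': array([ 0.00064392,  0.00116063,  0.00045967, -0.0009595 ,  0.00146715,
       -0.00052241, -0.00062213]), 'joint_torque': array([-8.32818805e-04, -6.23244596e+01,  2.44930893e-02, -3.89892340e+01,
       -6.13058964e-02,  3.95702664e-02,  1.14020575e-04]), 'ee_pos': array([0.27216768, 0.56224093, 0.24375899]), 'eef_rot': array([ 2.23493612e-01,  9.74705147e-01, -6.83758163e-04, -1.19118772e-04]), 'ft_force': array([ 0.15704673, -0.10580034,  0.77237167]), 'torque': array([0.0058455 , 0.00653803, 0.00087028]), 'grip_force': 0.0, 'width': 0.08702625384835805}
{'fx': 513.2440157022297, 'fy': 513.2440157022297, 'cx': 322.8444213170033, 'cy': 198.2488083657438, 'origin': array([ 0.37692084, -0.0151861 ,  1.27578663]), 'rotation': array([-0.06176487,  0.0455207 ,  0.70616151, -0.7038813 ])}
{'fx': 375.13954089203594, 'fy': 375.13954089203594, 'cx': 320.89803214607616, 'cy': 199.31009553869373, 'origin': array([ 0.15131183, -0.58117002,  0.55495228]), 'rotation': array([ 0.44172745, -0.13828548, -0.26813643,  0.84490049])}
```

```bash
sed -i "s/np.array(c\['rotation'\]).reshape(3,3)/R.from_quat(c['rotation']).as_matrix()/" h.py; python3 -c "
import cv2
for n in('top','side'):
    cv2.imwrite(f'pics/{n}0b.png',cv2.resize(cv2.imread(f'pics/{n}0.png'),(800,500),interpolation=cv2.INTER_CUBIC))"
```

```text
(no output)
```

View pics/top0.png

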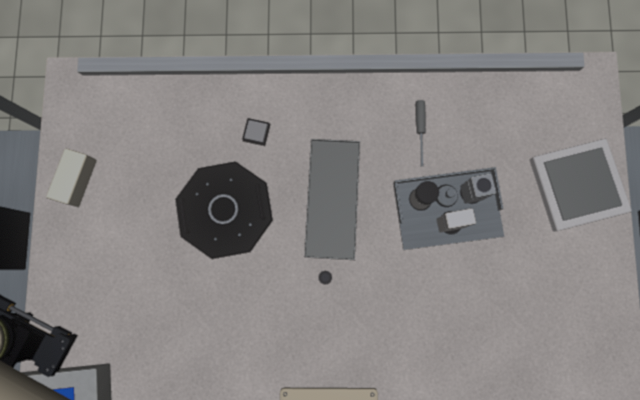

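View pics/side0.png

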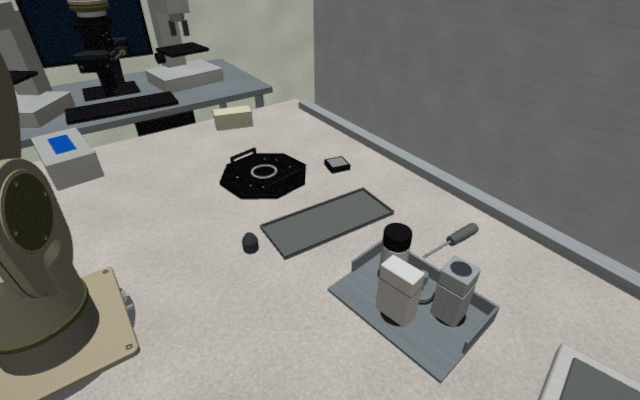

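The top view shows the fixture centred near (223,209), the tray near (332,199) and the deck near (449,210). On the deck are the jar (427,192), puck (447,195), tin (482,187) and case (459,219). The bystanders are the chip box (256,131), driver (421,132) and objective (325,277).

```bash
python3 - <<'E'
import cv2,numpy as np
t=cv2.imread('pics/top0.png')
a=cv2.resize(t[155:260,385:515],None,fx=6,fy=5.7,interpolation=cv2.INTER_CUBIC)
a=cv2.resize(t[157:257,387:517],None,fx=6,fy=6,interpolation=cv2.INTER_CUBIC)
a=np.clip(a*1.5,0,255).astype('uint8')
for i in range(0,130,10):cv2.putText(a,str(387+i),(i*6,10),0,.35,(0,255,255));cv2.line(a,(i*6,12),(i*6,18),(0,255,255))
for i in range(0,100,10):cv2.putText(a,str(157+i),(0,i*6+4),0,.35,(0,255,255));cv2.line(a,(26,i*6),(32,i*6),(0,255,255))
cv2.imwrite('pics/deck.png',a)
b=cv2.resize(t[130:268,170:370],None,fx=4,fy=4,interpolation=cv2.INTER_CUBIC)
b=np.clip(b*1.8,0,255).astype('uint8')
for i in range(0,200,10):cv2.putText(b,str(170+i),(i*4,10),0,.35,(0,255,255))
for i in range(0,138,10):cv2.putText(b,str(130+i),(0,i*4+4),0,.35,(0,255,255))
cv2.imwrite('pics/fix.png',b)
E
```

```text
(no output)
```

View pics/deck.png

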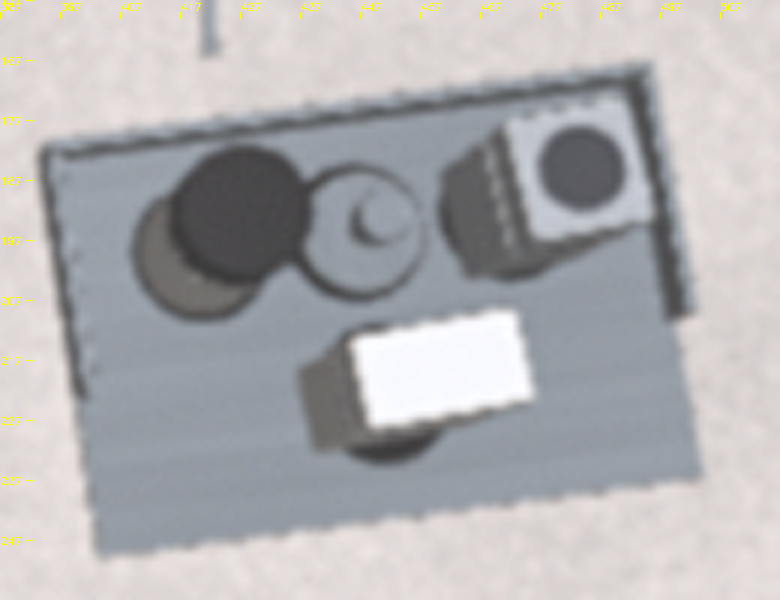

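View pics/fix.png

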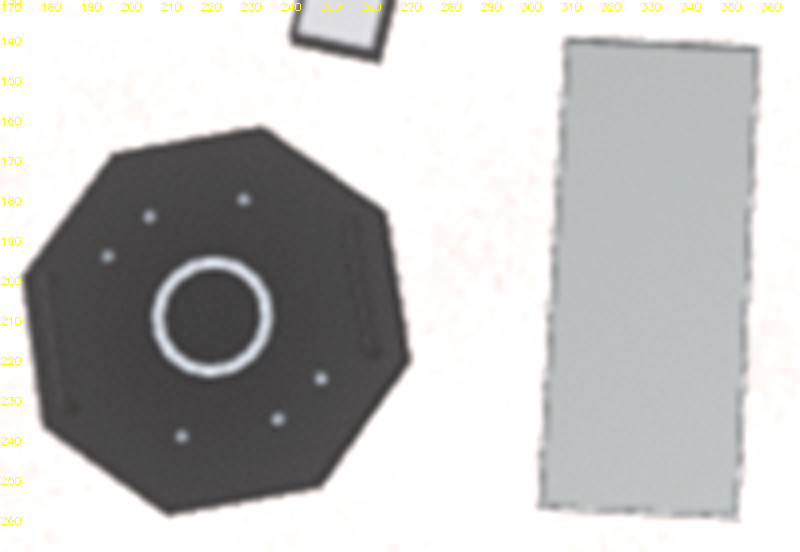

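```bash
python3 - <<'E'
from h import *
import pickle
c=cams.camera('top'); d={k:v for k,v in c.items() if k!='img'}; s=cams.camera('side'); pickle.dump((d,{k:v for k,v in s.items() if k!='img'}),open('cal.pkl','wb'))
D=lambda X,Y,z:at(c,387+X/6-.4,157+Y/6-.4,z)
F=lambda X,Y,z:at(c,170+X/4-.4,130+Y/4-.4,z)
P=lambda n,p:print(n,np.round(p,4))
P('jar',D(241,213,.118)); P('knob',D(384,216,.060)); P('foot',D(362,231,.014))
def quad(n,pts,z,f):
    q=np.array([f(x,y,z) for x,y in pts]); P(n,q.mean(0))
    for i in range(4):
        e=q[(i+1)%4]-q[i]; print('  ',np.round(np.hypot(*e),4),round(np.degrees(np.arctan2(e[1],e[0])),1))
quad('tin',[(503,126),(628,92),(655,214),(531,243)],.118,D); P('tincirc',D(582,168,.118))
quad('case',[(352,335),(517,309),(535,398),(371,431)],.118,D)
fl=D(97,556,.008);fr=D(704,478,.008);bl=D(42,148,.038);br=D(650,64,.038)
cen=(fl+fr+bl+br)/4;P('deck',cen)
ex=(bl+br-fl-fr);ex/=np.hypot(*ex);ey=(bl+fl-br-fr);ey/=np.hypot(*ey);P('ax',np.degrees([np.arctan2(ex[1],ex[0]),np.arctan2(ey[1],ey[0])]))
a=(np.arctan2(ex[1],ex[0])+np.arctan2(ey[1],ey[0])-np.pi/2)/2;ex=np.array([np.cos(a),np.sin(a)]);ey=np.array([-ex[1],ex[0]])
print(np.hypot(*(fl-fr)),np.hypot(*(fl-bl)))
for n,x,y in(('Sjar',.034,.064),('Spuck',.034,0),('Stin',.034,-.064),('Scase',-.034,0)):P(n,cen+x*ex+y*ey)
quad('tray',[(567,38),(759,47),(737,518),(540,508)],.012,F)
P('ring',F(213,317,.019))
P('obj',at(c,325,277,.042));P('chip',at(c,256,131,.018));P('driver tip,handle',np.r_[at(c,422,165,.01),at(c,420,102,.02)])
print('tool R',R.from_quat(readout.read_state()['eef_rot']).as_matrix().round(3))
# side check
for n,p in(('jartop',(*D(241,213,.118),.118)),('knobtop',(*D(384,216,.06),.06)),('casetop',(*D(444,368,.118),.118)),('ring',(*F(213,317,.019),.019))):P(n,proj(s,p))
E
```

```text
jar [ 0.5672 -0.2253]
knob [ 0.5752 -0.2924]
foot [ 0.5765 -0.2936]
tin [ 0.5836 -0.3535]
   0.0495 -74.9
   0.0477 -170.7
   0.0483 103.0
   0.0459 10.7
tincirc [ 0.5838 -0.3545]
case [ 0.5077 -0.2992]
   0.0629 -81.2
   0.0341 -171.3
   0.0628 101.2
   0.0367 9.0
deck [ 0.5416 -0.2949]
ax [ 7.6859 97.4074]
0.24992335976882715 0.16563295741814513
Sjar [ 0.5669 -0.227 ]
Spuck [ 0.5753 -0.2904]
Stin [ 0.5837 -0.3539]
Scase [ 0.5079 -0.2994]
tray [ 0.5709 -0.0098]
   0.1218 -93.2
   0.2965 176.7
   0.1207 87.0
   0.2969 -3.1
ring [0.544  0.2619]
obj [0.3765 0.0083]
chip [0.7431 0.1831]
driver tip,handle [ 0.6539 -0.2351  0.815  -0.2334]
tool R [[-0.9    0.436 -0.   ]
 [ 0.436  0.9   -0.001]
 [-0.    -0.001 -1.   ]]
jartop [395.8581 229.4986]
knobtop [421.9224 272.1309]
casetop [401.7501 266.8604]
ring [263.4296 169.8868]
```

```bash
cat >> h.py <<'E'
def go(x,y,z,deg=-79.5):
    s=readout.read_state(); A=R.from_quat(s['eef_rot']); a=np.radians(deg)
    Y=np.array([np.cos(a),np.sin(a),0]);Z=np.array([0,0,-1.]);T=R.from_matrix(np.c_[np.cross(Y,Z),Y,Z])
    print('t',round(s['time'],2),'turn',(A.inv()*T).as_rotvec().round(4),'shift',(A.inv().apply(np.array([x,y,z])-s['ee_pos'])).round(4))
E
python3 -c "
from h import *
go(.567,-.226,.235)"
```

```text
t 0.2 turn [-3.0000e-04  1.1000e-03  2.5076e+00] shift [-0.6088 -0.5812  0.0096]
```

Call:
{"fn": "step_arm", "kwargs": {
  "deltas": [
    [[0, 0, 0.15, -0.03, -0.029, 0.001, 100], [0, 0, 0.33, -0.072, -0.07, 0.002, 100], [0, 0, 0.51, -0.115, -0.11, 0.003, 100], [0, 0, 0.69, -0.158, -0.15, 0.004, 100], [0, 0, 0.87, -0.2, -0.19, 0.005, 100], [0, 0, 1.05, -0.243, -0.232, 0.005, 100], [0, 0, 1.23, -0.286, -0.273, 0.006, 100], [0, 0, 1.41, -0.33, -0.315, 0.006, 100], [0, 0, 1.59, -0.373, -0.356, 0.007, 100], [0, 0, 1.77, -0.416, -0.397, 0.008, 100], [0, 0, 1.95, -0.46, -0.439, 0.008, 100], [0, 0, 2.13, -0.505, -0.482, 0.009, 100], [0, 0, 2.28, -0.545, -0.52, 0.009, 100], [0, 0, 2.41, -0.58, -0.554, 0.0096, 100], [0, 0, 2.508, -0.609, -0.581, 0.0096, 100], [0, 0, 2.508, -0.609, -0.581, 0.0096, 100], [0, 0, 2.508, -0.609, -0.581, 0.0096, 100]]
  ],
  "squeeze": 30
}}

```text
time: 2.33
ee_pos: [0.5672, -0.2252, 0.2346]
eef_rot: [0.996, 0.092, -0.0, -0.0]
ft_force: [0.3, 0.3, 0.4]
width: 0.087
grip_force: 0.0
```

```bash
python3 -c "
from h import *
go(.567,-.226,.098)
c=cams.camera('side');t=cams.camera('top');a=c['img'][:,:,::-1]
cv2.imwrite('pics/s1.png',a[130:380,300:500].repeat(2,0).repeat(2,1))"
```

```text
t 2.33 turn [-0.0006  0.0006  0.0005] shift [-0.0003  0.0009  0.1366]
```

View pics/s1.png

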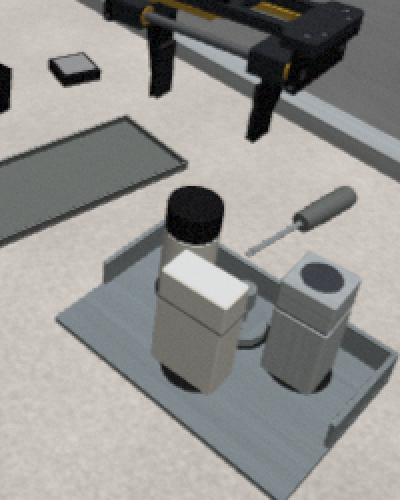

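The gripper is straight above the jar (lid at crop (195,213)), with its fingers either side along y and clear of the case and tin. I'll go down and grip.

Call:
{"fn": "step_arm", "kwargs": {
  "deltas": [
    [[0, 0, 0, 0, 0.001, 0.03, 100], [0, 0, 0, 0, 0.001, 0.08, 100], [0, 0, 0, 0, 0.001, 0.12, 100], [0, 0, 0, 0, 0.001, 0.1366, 100], [0, 0, 0, 0, 0.001, 0.1366, 100], [0, 0, 0, 0, 0.001, 0.1366, 60], [0, 0, 0, 0, 0.001, 0.1366, 50], [0, 0, 0, 0, 0.001, 0.1366, 40], [0, 0, 0, 0, 0.001, 0.1366, 40], [0, 0, 0, 0, 0.001, 0.1366, 40], [0, 0, 0, 0, 0.001, 0.1366, 40]]
  ],
  "squeeze": 30
}}

```text
time: 3.8
ee_pos: [0.5676, -0.2268, 0.0985]
eef_rot: [0.996, 0.091, 0.0, 0.0]
ft_force: [0.6, -0.6, 0.5]
width: 0.0518
grip_force: 29.9
```

```bash
python3 -c "
from h import *
print(readout.read_state()['grip_force'])
go(.567,-.226,.235); go(.666,-.015,.235); go(.666,-.015,.0945)"
```

```text
29.90136405453086
t 3.8 turn [ 0.0001 -0.0002 -0.0005] shift [-0.0004 -0.0009 -0.1365]
t 3.8 turn [ 0.0001 -0.0002 -0.0005] shift [ 0.1353 -0.1904 -0.1365]
t 3.8 turn [ 0.0001 -0.0002 -0.0005] shift [ 0.1353 -0.1904  0.004 ]
```

Call:
{"fn": "step_arm", "kwargs": {
  "deltas": [
    [[0, 0, 0, 0, 0, -0.02, 40], [0, 0, 0, 0, 0, -0.06, 40], [0, 0, 0, 0, 0, -0.1, 40], [0, 0, 0, 0.01, -0.014, -0.13, 40], [0, 0, 0, 0.032, -0.045, -0.137, 40], [0, 0, 0, 0.058, -0.082, -0.137, 40], [0, 0, 0, 0.085, -0.12, -0.137, 40], [0, 0, 0, 0.11, -0.155, -0.137, 40], [0, 0, 0, 0.128, -0.18, -0.125, 40], [0, 0, 0, 0.135, -0.19, -0.095, 40], [0, 0, 0, 0.135, -0.19, -0.055, 40], [0, 0, 0, 0.135, -0.19, -0.02, 40], [0, 0, 0, 0.135, -0.19, 0, 40], [0, 0, 0, 0.135, -0.19, 0.004, 40], [0, 0, 0, 0.135, -0.19, 0.004, 40], [0, 0, 0, 0.135, -0.19, 0.0045, 65], [0, 0, 0, 0.135, -0.19, 0.0045, 90], [0, 0, 0, 0.135, -0.19, 0.0045, 100], [0, 0, 0, 0.135, -0.19, 0.0045, 100]]
  ]
}}

```text
time: 6.18
ee_pos: [0.6658, -0.0152, 0.0941]
eef_rot: [0.996, 0.091, 0.0, -0.0]
ft_force: [0.1, -0.2, 0.1]
width: 0.0788
grip_force: 0.0
```

```bash
python3 -c "
from h import *
go(.5837,-.3537,.235); go(.5837,-.3537,.098)"
```

```text
t 6.17 turn [-0.0001 -0.0003 -0.0003] shift [-0.1422  0.3179 -0.141 ]
t 6.17 turn [-0.0001 -0.0003 -0.0003] shift [-0.1423  0.3179 -0.004 ]
```

Call:
{"fn": "step_arm", "kwargs": {
  "deltas": [
    [[0, 0, 0, 0, 0, -0.03, 100], [0, 0, 0, 0, 0, -0.085, 100], [0, 0, 0, -0.01, 0.022, -0.13, 100], [0, 0, 0, -0.028, 0.063, -0.141, 100], [0, 0, 0, -0.051, 0.115, -0.141, 100], [0, 0, 0, -0.075, 0.167, -0.141, 100], [0, 0, 0, -0.098, 0.219, -0.141, 100], [0, 0, 0, -0.12, 0.268, -0.141, 100], [0, 0, 0, -0.136, 0.304, -0.141, 100], [0, 0, 0, -0.142, 0.318, -0.13, 100], [0, 0, 0, -0.142, 0.318, -0.09, 100], [0, 0, 0, -0.142, 0.318, -0.04, 100], [0, 0, 0, -0.142, 0.318, -0.01, 100], [0, 0, 0, -0.142, 0.318, -0.004, 100], [0, 0, 0, -0.142, 0.318, -0.004, 60], [0, 0, 0, -0.142, 0.318, -0.004, 50], [0, 0, 0, -0.142, 0.318, -0.004, 40], [0, 0, 0, -0.142, 0.318, -0.004, 40], [0, 0, 0, -0.142, 0.318, -0.004, 40], [0, 0, 0, -0.142, 0.318, -0.004, 40]]
  ]
}}

```text
time: 8.68
ee_pos: [0.584, -0.354, 0.0981]
eef_rot: [0.996, 0.091, 0.0, 0.0]
ft_force: [0.6, -0.4, 1.2]
width: 0.0475
grip_force: 29.8
```

```bash
python3 -c "
from h import *
print(readout.read_state()['grip_force'])
go(.571,-.010,.235); go(.571,-.010,.0945)"
```

```text
29.839592571370304
t 8.68 turn [ 0.0003 -0.0004 -0.0006] shift [ 0.0497 -0.3406 -0.137 ]
t 8.68 turn [ 0.0003 -0.0004 -0.0006] shift [ 0.0497 -0.3407  0.0035]
```

Call:
{"fn": "step_arm", "kwargs": {
  "deltas": [
    [[0, 0, 0, 0, 0, -0.02, 40], [0, 0, 0, 0, 0, -0.06, 40], [0, 0, 0, 0, 0, -0.1, 40], [0, 0, 0, 0.001, -0.01, -0.13, 40], [0, 0, 0, 0.006, -0.04, -0.137, 40], [0, 0, 0, 0.012, -0.085, -0.137, 40], [0, 0, 0, 0.02, -0.135, -0.137, 40], [0, 0, 0, 0.027, -0.185, -0.137, 40], [0, 0, 0, 0.034, -0.235, -0.137, 40], [0, 0, 0, 0.041, -0.282, -0.137, 40], [0, 0, 0, 0.047, -0.32, -0.135, 40], [0, 0, 0, 0.05, -0.338, -0.12, 40], [0, 0, 0, 0.05, -0.341, -0.085, 40], [0, 0, 0, 0.05, -0.341, -0.045, 40], [0, 0, 0, 0.05, -0.341, -0.015, 40], [0, 0, 0, 0.05, -0.341, 0, 40], [0, 0, 0, 0.05, -0.341, 0.004, 40], [0, 0, 0, 0.05, -0.341, 0.004, 50], [0, 0, 0, 0.05, -0.341, 0.004, 90], [0, 0, 0, 0.05, -0.341, 0.004, 100]]
  ]
}}

```text
time: 11.18
ee_pos: [0.5718, -0.0093, 0.0949]
eef_rot: [0.996, 0.091, 0.001, -0.0]
ft_force: [0.5, -0.6, 0.0]
width: 0.0606
grip_force: 0.0
```

```bash
python3 -c "
from h import *
go(.5078,-.2993,.235); go(.5078,-.2993,.098)"
```

```text
t 11.18 turn [-0.0002 -0.0019 -0.0004] shift [-0.1154  0.2735 -0.1404]
t 11.18 turn [-0.0002 -0.0019 -0.0004] shift [-0.1156  0.2735 -0.0034]
```

Call:
{"fn": "step_arm", "kwargs": {
  "deltas": [
    [[0, 0, 0, 0, 0, 0, 100], [0, 0, 0, 0, 0, -0.03, 100], [0, 0, 0, 0, 0, -0.085, 100], [0, 0, 0, -0.008, 0.02, -0.13, 100], [0, 0, 0, -0.028, 0.065, -0.141, 100], [0, 0, 0, -0.05, 0.117, -0.141, 100], [0, 0, 0, -0.072, 0.169, -0.141, 100], [0, 0, 0, -0.093, 0.22, -0.141, 100], [0, 0, 0, -0.109, 0.258, -0.141, 100], [0, 0, 0, -0.115, 0.273, -0.135, 100], [0, 0, 0, -0.115, 0.2735, -0.1, 100], [0, 0, 0, -0.115, 0.2735, -0.05, 100], [0, 0, 0, -0.115, 0.2735, -0.015, 100], [0, 0, 0, -0.115, 0.2735, -0.004, 100], [0, 0, 0, -0.115, 0.2735, -0.004, 100], [0, 0, 0, -0.115, 0.2735, -0.004, 75], [0, 0, 0, -0.115, 0.2735, -0.004, 60], [0, 0, 0, -0.115, 0.2735, -0.004, 60], [0, 0, 0, -0.115, 0.2735, -0.004, 60]]
  ]
}}

```text
time: 13.55
ee_pos: [0.508, -0.2995, 0.0984]
eef_rot: [0.996, 0.091, 0.001, 0.0]
ft_force: [0.4, -0.1, 4.8]
width: 0.0643
grip_force: 29.9
```

```bash
python3 -c "
from h import *
print(readout.read_state()['grip_force'])
go(.476,-.005,.235); go(.476,-.005,.0945)"
```

```text
29.946507608983666
t 13.55 turn [ 0.0004 -0.001  -0.0005] shift [ 0.0221 -0.2953 -0.1367]
t 13.55 turn [ 0.0004 -0.001  -0.0005] shift [ 0.022  -0.2954  0.0038]
```

Call:
{"fn": "step_arm", "kwargs": {
  "deltas": [
    [[0, 0, 0, 0, 0, -0.02, 60], [0, 0, 0, 0, 0, -0.06, 60], [0, 0, 0, 0, 0, -0.1, 60], [0, 0, 0, 0.001, -0.01, -0.13, 60], [0, 0, 0, 0.003, -0.04, -0.137, 60], [0, 0, 0, 0.006, -0.085, -0.137, 60], [0, 0, 0, 0.01, -0.135, -0.137, 60], [0, 0, 0, 0.014, -0.185, -0.137, 60], [0, 0, 0, 0.018, -0.235, -0.137, 60], [0, 0, 0, 0.021, -0.275, -0.135, 60], [0, 0, 0, 0.022, -0.293, -0.12, 60], [0, 0, 0, 0.022, -0.2955, -0.085, 60], [0, 0, 0, 0.022, -0.2955, -0.045, 60], [0, 0, 0, 0.022, -0.2955, -0.015, 60], [0, 0, 0, 0.022, -0.2955, 0, 60], [0, 0, 0, 0.022, -0.2955, 0.004, 60], [0, 0, 0, 0.022, -0.2955, 0.004, 60], [0, 0, 0, 0.022, -0.2955, 0.004, 80], [0, 0, 0, 0.022, -0.2955, 0.004, 100], [0, 0, 0, 0.022, -0.2955, 0.004, 100]]
  ]
}}

```text
time: 16.05
ee_pos: [0.476, -0.0046, 0.0943]
eef_rot: [0.996, 0.091, 0.0, -0.0]
ft_force: [-1.0, 0.3, 0.0]
width: 0.0816
grip_force: 0.0
```

```bash
python3 -c "
from h import *
go(.5755,-.291,.235)"
```

```text
t 16.05 turn [-0.0003 -0.001  -0.0004] shift [ 0.0459  0.2997 -0.1408]
```

Call:
{"fn": "step_arm", "kwargs": {
  "deltas": [
    [[0, 0, 0, 0, 0, -0.03, 100], [0, 0, 0, 0, 0, -0.085, 100], [0, 0, 0, -0.005, 0.02, -0.13, 100], [0, 0, 0, -0.02, 0.065, -0.141, 100], [0, 0, 0, -0.037, 0.117, -0.141, 100], [0, 0, 0, -0.055, 0.17, -0.141, 100], [0, 0, 0, -0.072, 0.225, -0.141, 100], [0, 0, 0, -0.09, 0.28, -0.141, 100], [0, 0, 0, -0.107, 0.335, -0.141, 100], [0, 0, 0, -0.122, 0.385, -0.141, 100], [0, 0, 0, -0.132, 0.415, -0.141, 100], [0, 0, 0, -0.136, 0.427, -0.141, 100], [0, 0, 0, -0.136, 0.427, -0.141, 100]]
  ]
}}

```text
time: 17.68
ee_pos: [0.4194, -0.4493, 0.2347]
eef_rot: [0.996, 0.091, -0.0, -0.0]
ft_force: [-0.2, -0.0, -1.2]
width: 0.0868
grip_force: 0.0
```

```bash
python3 - <<'E'
from h import *
go(.5755,-.291,.235)
c=cams.camera('top');s=cams.camera('side')
a=c['img'][125:275,295:515,::-1];b=s['img'][100:390,220:500,::-1]
a=cv2.resize(a,None,fx=3.6,fy=3.6,interpolation=cv2.INTER_CUBIC);cv2.imwrite('pics/t2.png',np.clip(a*1.4,0,255).astype('uint8'))
cv2.imwrite('pics/s2.png',b.repeat(2,0).repeat(2,1))
E
```

```text
t 17.68 turn [-0.0002  0.0003 -0.0012] shift [ 0.1822 -0.1274 -0.0003]
```

View pics/t2.png

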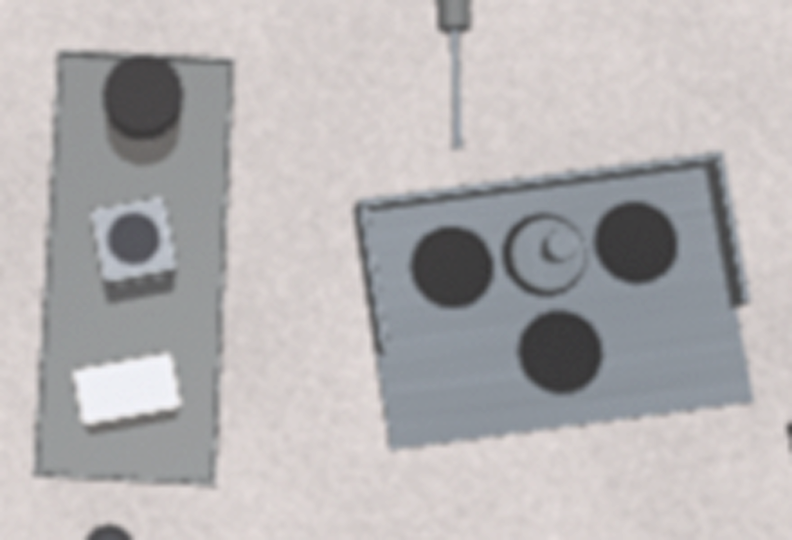

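View pics/s2.png

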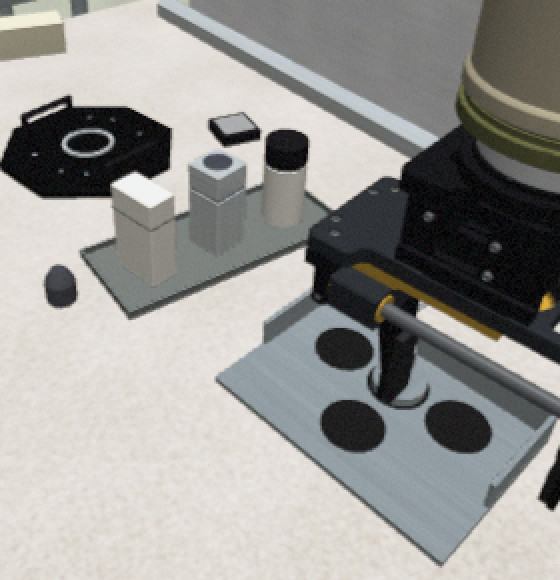

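All three stand upright on the tray: jar (142,98), tin (134,240) and case (126,390) in the top crop. The puck is untouched, with its knob at (563,247), and the empty spots show at (452,267), (636,242) and (560,352).

```bash
python3 - <<'E'
from h import *
import pickle;c,_=pickle.load(open('cal.pkl','rb'))
T=lambda X,Y,z:at(c,295+X/3.6-.4,125+Y/3.6-.4,z).round(4)
print('jar',T(452,267,.008),'tin',T(636,242,.008),'case',T(560,352,.008),'knob',T(563,247,.06),'pspot',T(545,255,.010))
go(.5755,-.2918,.052)
E
```

```text
jar [ 0.5685 -0.2283] tin [ 0.5854 -0.3554] case [ 0.5092 -0.3002] knob [ 0.5737 -0.2932] pspot [ 0.5763 -0.2921]
t 17.77 turn [-0.0008 -0.0007  0.001 ] shift [ 0.1811 -0.125   0.1831]
```

Call:
{"fn": "step_arm", "kwargs": {
  "deltas": [
    [[0, 0, 0, 0.02, -0.014, 0, 80], [0, 0, 0, 0.057, -0.04, 0, 60], [0, 0, 0, 0.1, -0.069, 0, 50], [0, 0, 0, 0.142, -0.098, 0.01, 50], [0, 0, 0, 0.17, -0.117, 0.03, 50], [0, 0, 0, 0.181, -0.125, 0.065, 50], [0, 0, 0, 0.181, -0.125, 0.11, 50], [0, 0, 0, 0.181, -0.125, 0.15, 50], [0, 0, 0, 0.181, -0.125, 0.175, 50], [0, 0, 0, 0.181, -0.125, 0.183, 50], [0, 0, 0, 0.181, -0.125, 0.183, 50], [0, 0, 0, 0.181, -0.125, 0.183, 30], [0, 0, 0, 0.181, -0.125, 0.183, 20], [0, 0, 0, 0.181, -0.125, 0.183, 10], [0, 0, 0, 0.181, -0.125, 0.183, 10], [0, 0, 0, 0.181, -0.125, 0.183, 10], [0, 0, 0, 0.181, -0.125, 0.183, 10]]
  ]
}}

```text
time: 19.9
ee_pos: [0.5751, -0.2938, 0.0522]
eef_rot: [0.996, 0.091, 0.0, 0.0]
ft_force: [0.4, -1.0, 5.0]
width: 0.0192
grip_force: 30.0
```

```bash
python3 -c "
from h import *
print(readout.read_state()['grip_force'])
go(.5755,-.291,.24); go(.544,.262,.24); go(.544,.262,.060)"
```

```text
30.000051939859986
t 19.9 turn [ 0.0005 -0.0007 -0.0005] shift [ 0.0011 -0.0025 -0.1878]
t 19.9 turn [ 0.0005 -0.0007 -0.0005] shift [ 0.0706 -0.5521 -0.188 ]
t 19.9 turn [ 0.0005 -0.0007 -0.0005] shift [ 0.0705 -0.5521 -0.008 ]
```

Call:
{"fn": "step_arm", "kwargs": {
  "deltas": [
    [[0, 0, 0, 0, 0, -0.02, 10], [0, 0, 0, 0, 0, -0.06, 10], [0, 0, 0, 0, 0, -0.105, 10], [0, 0, 0, 0, 0, -0.15, 10], [0, 0, 0, 0.002, -0.02, -0.18, 10], [0, 0, 0, 0.008, -0.06, -0.188, 10], [0, 0, 0, 0.014, -0.11, -0.188, 10], [0, 0, 0, 0.021, -0.165, -0.188, 10], [0, 0, 0, 0.028, -0.22, -0.188, 10], [0, 0, 0, 0.035, -0.275, -0.188, 10], [0, 0, 0, 0.042, -0.33, -0.188, 10], [0, 0, 0, 0.049, -0.385, -0.188, 10], [0, 0, 0, 0.056, -0.44, -0.188, 10], [0, 0, 0, 0.062, -0.49, -0.188, 10], [0, 0, 0, 0.067, -0.528, -0.188, 10], [0, 0, 0, 0.07, -0.547, -0.17, 10], [0, 0, 0, 0.0705, -0.552, -0.135, 10], [0, 0, 0, 0.0705, -0.552, -0.1, 10], [0, 0, 0, 0.0705, -0.552, -0.08, 10], [0, 0, 0, 0.0705, -0.552, -0.07, 10]]
  ]
}}

```text
time: 22.4
ee_pos: [0.5436, 0.2611, 0.1209]
eef_rot: [0.996, 0.091, -0.001, 0.0]
ft_force: [-0.4, 0.0, -2.2]
width: 0.019
grip_force: 30.0
```

```bash
python3 - <<'E'
from h import *
print(readout.read_state()['width'])
go(.544,.262,.060)
s=cams.camera('side');b=s['img'][110:230,200:330,::-1]
cv2.imwrite('pics/s3.png',np.clip(cv2.resize(b,None,fx=4,fy=4,interpolation=cv2.INTER_CUBIC)*1.5,0,255).astype('uint8'))
E
```

```text
0.018967164899347157
t 22.4 turn [ 0.0008  0.0011 -0.0017] shift [ 0.0006 -0.0008  0.0609]
```

View pics/s3.png

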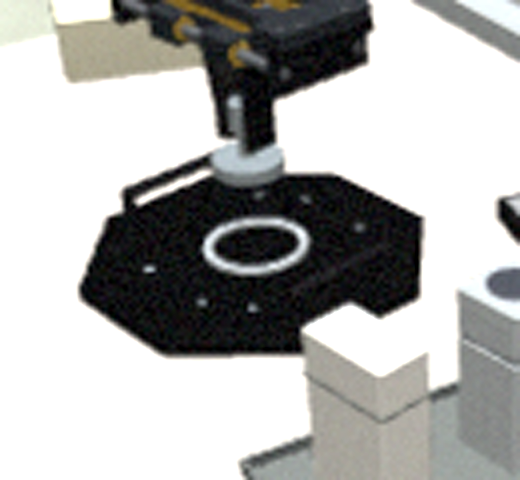

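```bash
python3 - <<'E'
from h import *
import pickle;_,s=pickle.load(open('cal.pkl','rb'))
f=lambda p:(np.array(proj(s,p))-[200,110]+.4)*4
print('foot mid',f((.5436,.2611,.083)),f((.5536,.2611,.083)),'ring',f((.544,.262,.019)),f((.554,.262,.019)))
E
```

```text
foot mid [246.79529565 160.34006477] [259.86101192 156.4076953 ] ring [255.23759226 241.06031482] [267.8064387  236.90878498]
```

The foot at crop (247,164) and the ring at (256,245) both lie the same few pixels from where the calibration predicts, so the puck is centred above the ring.

Call:
{"fn": "step_arm", "kwargs": {
  "deltas": [
    [[0, 0, 0, 0, 0, 0, 10], [0, 0, 0, 0, 0, 0.02, 10], [0, 0, 0, 0, 0, 0.04, 10], [0, 0, 0, 0, 0, 0.052, 10], [0, 0, 0, 0, 0, 0.058, 10], [0, 0, 0, 0, 0, 0.061, 10], [0, 0, 0, 0, 0, 0.062, 10], [0, 0, 0, 0, 0, 0.062, 10]]
  ]
}}

```text
time: 23.45
ee_pos: [0.544, 0.2623, 0.0602]
eef_rot: [0.996, 0.091, 0.0, -0.0]
ft_force: [-0.5, 0.2, -2.2]
width: 0.0189
grip_force: 30.0
```

```bash
python3 -c "
from h import *
go(.544,.262,.060)"
```

```text
t 23.45 turn [-0.0004 -0.0006 -0.0004] shift [-0.      0.0003  0.0002]
```

Position is right, so I'll release, rise and back off toward −y for a look.

Call:
{"fn": "step_arm", "kwargs": {
  "deltas": [
    [[0, 0, 0, 0, 0, 0.001, 10], [0, 0, 0, 0, 0, 0.001, 25], [0, 0, 0, 0, 0, 0.001, 40], [0, 0, 0, 0, 0, 0.001, 50], [0, 0, 0, 0, 0, 0.001, 50], [0, 0, 0, 0, 0, -0.03, 50], [0, 0, 0, 0, 0, -0.08, 50], [0, 0, 0, 0, 0, -0.13, 60], [0, 0, 0, 0, 0, -0.165, 80], [0, 0, 0, -0.005, 0.02, -0.178, 100], [0, 0, 0, -0.03, 0.055, -0.178, 100], [0, 0, 0, -0.06, 0.1, -0.178, 100], [0, 0, 0, -0.09, 0.14, -0.178, 100], [0, 0, 0, -0.11, 0.17, -0.178, 100], [0, 0, 0, -0.12, 0.185, -0.178, 100], [0, 0, 0, -0.12, 0.185, -0.178, 100]]
  ]
}}

```text
time: 25.45
ee_pos: [0.4586, 0.0568, 0.2372]
eef_rot: [0.996, 0.09, -0.0, -0.001]
ft_force: [-0.8, -0.0, 0.3]
width: 0.0868
grip_force: 0.0
```

```bash
python3 - <<'E'
from h import *
go(.666,-.015,.238);go(.666,-.015,.094)
c=cams.camera('top');s=cams.camera('side')
f=lambda i:np.clip(cv2.resize(i[:,:,::-1],(520,400),interpolation=cv2.INTER_CUBIC)*1.5,0,255).astype('uint8')
cv2.imwrite('pics/p4.png',np.vstack([f(c['img'][165:255,170:287])[:, :],f(s['img'][130:220,205:322])])[:, :] if 0 else cv2.resize(np.hstack([f(c['img'][165:255,170:287]),f(s['img'][130:220,205:322])]),(800,308)))
E
```

```text
t 25.45 turn [-0.0017  0.0008 -0.0027] shift [ 0.1911  0.1079 -0.0012]
t 25.45 turn [-0.0017  0.0008 -0.0027] shift [0.1912 0.1081 0.1428]
```

View pics/p4.png

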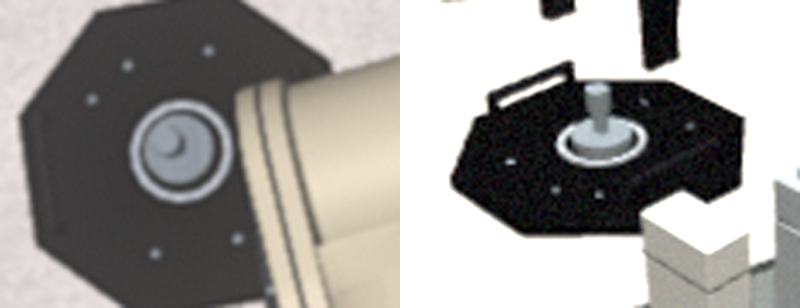

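The puck sits flat and centred in the ring (top view: foot (178,149), ring (181,151)). Next, the jar goes back.

Call:
{"fn": "step_arm", "kwargs": {
  "deltas": [
    [[0, 0, 0, 0.02, 0.011, 0, 100], [0, 0, 0, 0.06, 0.034, 0, 100], [0, 0, 0, 0.105, 0.06, 0, 100], [0, 0, 0, 0.15, 0.085, 0, 100], [0, 0, 0, 0.18, 0.102, 0.01, 100], [0, 0, 0, 0.191, 0.108, 0.04, 100], [0, 0, 0, 0.191, 0.108, 0.085, 100], [0, 0, 0, 0.191, 0.108, 0.125, 100], [0, 0, 0, 0.191, 0.108, 0.143, 100], [0, 0, 0, 0.191, 0.108, 0.143, 100], [0, 0, 0, 0.191, 0.108, 0.143, 60], [0, 0, 0, 0.191, 0.108, 0.143, 50], [0, 0, 0, 0.191, 0.108, 0.143, 40], [0, 0, 0, 0.191, 0.108, 0.143, 40], [0, 0, 0, 0.191, 0.108, 0.143, 40], [0, 0, 0, 0.191, 0.108, 0.143, 40]]
  ],
  "squeeze": 30
}}

```text
time: 27.55
ee_pos: [0.6669, -0.0132, 0.0951]
eef_rot: [0.996, 0.091, 0.0, 0.0]
ft_force: [0.4, -0.9, 1.0]
width: 0.0515
grip_force: 29.7
```

```bash
python3 -c "
from h import *
print(readout.read_state()['grip_force'])
go(.5675,-.2267,.100)"
```

```text
29.737514383232337
t 27.55 turn [ 0.0001 -0.0004 -0.0005] shift [-0.1366  0.1919 -0.005 ]
```

Call:
{"fn": "step_arm", "kwargs": {
  "deltas": [
    [[0, 0, 0, 0, 0, -0.02, 40], [0, 0, 0, 0, 0, -0.06, 40], [0, 0, 0, 0, 0, -0.1, 40], [0, 0, 0, -0.01, 0.014, -0.13, 40], [0, 0, 0, -0.032, 0.045, -0.14, 40], [0, 0, 0, -0.058, 0.082, -0.14, 40], [0, 0, 0, -0.085, 0.12, -0.14, 40], [0, 0, 0, -0.11, 0.155, -0.14, 40], [0, 0, 0, -0.128, 0.181, -0.135, 40], [0, 0, 0, -0.1355, 0.192, -0.11, 40], [0, 0, 0, -0.1355, 0.192, -0.07, 40], [0, 0, 0, -0.1355, 0.192, -0.03, 40], [0, 0, 0, -0.1355, 0.192, -0.011, 40], [0, 0, 0, -0.1355, 0.192, -0.006, 40], [0, 0, 0, -0.1355, 0.192, -0.0055, 40], [0, 0, 0, -0.1355, 0.192, -0.0055, 65], [0, 0, 0, -0.1355, 0.192, -0.0055, 90], [0, 0, 0, -0.1355, 0.192, -0.0055, 100], [0, 0, 0, -0.1355, 0.192, -0.0055, 100], [0, 0, 0, -0.1355, 0.192, -0.0055, 100]]
  ]
}}

```text
time: 30.05
ee_pos: [0.5685, -0.2265, 0.1003]
eef_rot: [0.996, 0.091, 0.0, -0.0]
ft_force: [-0.2, -0.8, 0.5]
width: 0.0839
grip_force: 0.0
```

```bash
python3 -c "
from h import *
go(.5715,-.0095,.235);go(.5715,-.0095,.095)"
```

```text
t 30.05 turn [-0.0001 -0.0001 -0.0004] shift [ 0.0424 -0.2128 -0.1346]
t 30.05 turn [-0.0001 -0.0001 -0.0004] shift [ 0.0424 -0.2128  0.0054]
```

Call:
{"fn": "step_arm", "kwargs": {
  "deltas": [
    [[0, 0, 0, 0, 0, -0.03, 100], [0, 0, 0, 0, 0, -0.085, 100], [0, 0, 0, 0.003, -0.018, -0.125, 100], [0, 0, 0, 0.011, -0.055, -0.135, 100], [0, 0, 0, 0.021, -0.105, -0.135, 100], [0, 0, 0, 0.031, -0.155, -0.135, 100], [0, 0, 0, 0.039, -0.195, -0.135, 100], [0, 0, 0, 0.0425, -0.213, -0.12, 100], [0, 0, 0, 0.0425, -0.213, -0.08, 100], [0, 0, 0, 0.0425, -0.213, -0.03, 100], [0, 0, 0, 0.0425, -0.213, 0, 100], [0, 0, 0, 0.0425, -0.213, 0.0055, 100], [0, 0, 0, 0.0425, -0.213, 0.0055, 100], [0, 0, 0, 0.0425, -0.213, 0.0055, 60], [0, 0, 0, 0.0425, -0.213, 0.0055, 50], [0, 0, 0, 0.0425, -0.213, 0.0055, 40], [0, 0, 0, 0.0425, -0.213, 0.0055, 40], [0, 0, 0, 0.0425, -0.213, 0.0055, 40], [0, 0, 0, 0.0425, -0.213, 0.0055, 40]]
  ]
}}

```text
time: 32.42
ee_pos: [0.5716, -0.0093, 0.0949]
eef_rot: [0.996, 0.091, 0.0, -0.0]
ft_force: [-0.0, 0.3, 1.3]
width: 0.0477
grip_force: 30.0
```

```bash
python3 -c "
from h import *
print(readout.read_state()['grip_force'])
go(.584,-.354,.1005)"
```

```text
29.980431317235343
t 32.42 turn [-0.0001 -0.0002 -0.0004] shift [-0.0505  0.3412 -0.0056]
```

Call:
{"fn": "step_arm", "kwargs": {
  "deltas": [
    [[0, 0, 0, 0, 0, -0.02, 40], [0, 0, 0, 0, 0, -0.06, 40], [0, 0, 0, 0, 0, -0.105, 40], [0, 0, 0, -0.001, 0.01, -0.14, 40], [0, 0, 0, -0.006, 0.04, -0.145, 40], [0, 0, 0, -0.012, 0.085, -0.145, 40], [0, 0, 0, -0.02, 0.135, -0.145, 40], [0, 0, 0, -0.027, 0.185, -0.145, 40], [0, 0, 0, -0.034, 0.235, -0.145, 40], [0, 0, 0, -0.041, 0.282, -0.145, 40], [0, 0, 0, -0.047, 0.32, -0.143, 40], [0, 0, 0, -0.05, 0.338, -0.128, 40], [0, 0, 0, -0.05, 0.341, -0.09, 40], [0, 0, 0, -0.05, 0.341, -0.05, 40], [0, 0, 0, -0.05, 0.341, -0.022, 40], [0, 0, 0, -0.05, 0.341, -0.009, 40], [0, 0, 0, -0.05, 0.341, -0.0055, 40], [0, 0, 0, -0.05, 0.341, -0.0055, 40], [0, 0, 0, -0.05, 0.341, -0.0055, 65], [0, 0, 0, -0.05, 0.341, -0.0055, 85]]
  ]
}}

```text
time: 34.92
ee_pos: [0.5848, -0.3541, 0.1014]
eef_rot: [0.996, 0.091, 0.001, 0.0]
ft_force: [0.8, -0.4, 0.7]
width: 0.06
grip_force: 0.0
```

```bash
python3 -c "
from h import *
go(.476,-.0047,.235);go(.476,-.0047,.095)"
```

```text
t 34.92 turn [ 0.0009 -0.0013 -0.0004] shift [-0.0433 -0.3632 -0.134 ]
t 34.92 turn [ 0.0009 -0.0013 -0.0004] shift [-0.0435 -0.3634  0.006 ]
```

Call:
{"fn": "step_arm", "kwargs": {
  "deltas": [
    [[0, 0, 0, 0, 0, 0, 100], [0, 0, 0, 0, 0, -0.03, 100], [0, 0, 0, 0, 0, -0.085, 100], [0, 0, 0, -0.002, -0.018, -0.125, 100], [0, 0, 0, -0.007, -0.06, -0.135, 100], [0, 0, 0, -0.013, -0.112, -0.135, 100], [0, 0, 0, -0.02, -0.168, -0.135, 100], [0, 0, 0, -0.027, -0.224, -0.135, 100], [0, 0, 0, -0.033, -0.28, -0.135, 100], [0, 0, 0, -0.039, -0.33, -0.135, 100], [0, 0, 0, -0.043, -0.36, -0.13, 100], [0, 0, 0, -0.043, -0.3635, -0.1, 100], [0, 0, 0, -0.043, -0.3635, -0.05, 100], [0, 0, 0, -0.043, -0.3635, -0.01, 100], [0, 0, 0, -0.043, -0.3635, 0.005, 100], [0, 0, 0, -0.043, -0.3635, 0.0055, 100], [0, 0, 0, -0.043, -0.3635, 0.0055, 75], [0, 0, 0, -0.043, -0.3635, 0.0055, 60], [0, 0, 0, -0.043, -0.3635, 0.0055, 60], [0, 0, 0, -0.043, -0.3635, 0.0055, 60]]
  ]
}}

```text
time: 37.42
ee_pos: [0.4765, -0.004, 0.0954]
eef_rot: [0.996, 0.091, 0.001, -0.0]
ft_force: [0.3, 0.1, 4.8]
width: 0.064
grip_force: 29.9
```

```bash
python3 -c "
from h import *
print(readout.read_state()['grip_force'])
go(.508,-.2995,.1005)"
```

```text
29.88079377450049
t 37.42 turn [-0.0005 -0.0012 -0.0003] shift [-0.0228  0.2963 -0.0053]
```

Call:
{"fn": "step_arm", "kwargs": {
  "deltas": [
    [[0, 0, 0, 0, 0, -0.02, 60], [0, 0, 0, 0, 0, -0.06, 60], [0, 0, 0, 0, 0, -0.105, 60], [0, 0, 0, -0.001, 0.01, -0.135, 60], [0, 0, 0, -0.003, 0.04, -0.145, 60], [0, 0, 0, -0.006, 0.085, -0.145, 60], [0, 0, 0, -0.01, 0.135, -0.145, 60], [0, 0, 0, -0.014, 0.185, -0.145, 60], [0, 0, 0, -0.018, 0.235, -0.145, 60], [0, 0, 0, -0.021, 0.275, -0.143, 60], [0, 0, 0, -0.0225, 0.294, -0.128, 60], [0, 0, 0, -0.0225, 0.2963, -0.09, 60], [0, 0, 0, -0.0225, 0.2963, -0.05, 60], [0, 0, 0, -0.0225, 0.2963, -0.022, 60], [0, 0, 0, -0.0225, 0.2963, -0.009, 60], [0, 0, 0, -0.0225, 0.2963, -0.0055, 60], [0, 0, 0, -0.0225, 0.2963, -0.0055, 60], [0, 0, 0, -0.0225, 0.2963, -0.0055, 80], [0, 0, 0, -0.0225, 0.2963, -0.0055, 100], [0, 0, 0, -0.0225, 0.2963, -0.0055, 100]]
  ]
}}

```text
time: 39.92
ee_pos: [0.508, -0.2997, 0.1007]
eef_rot: [0.996, 0.091, 0.0, 0.0]
ft_force: [0.2, -0.0, -0.1]
width: 0.0819
grip_force: 0.0
```

Call:
{"fn": "step_arm", "kwargs": {
  "deltas": [
    [[0, 0, 0, 0, 0, 0, 100], [0, 0, 0, 0, 0, -0.03, 100], [0, 0, 0, 0, 0, -0.085, 100], [0, 0, 0, 0, 0, -0.13, 100], [0, 0, 0, -0.01, -0.03, -0.15, 100], [0, 0, 0, -0.02, -0.08, -0.15, 100], [0, 0, 0, -0.03, -0.13, -0.15, 100], [0, 0, 0, -0.04, -0.18, -0.15, 100], [0, 0, 0, -0.05, -0.23, -0.15, 100], [0, 0, 0, -0.05, -0.265, -0.15, 100], [0, 0, 0, -0.05, -0.28, -0.15, 100], [0, 0, 0, -0.05, -0.28, -0.15, 100], [0, 0, 0, -0.05, -0.28, -0.15, 100]]
  ]
}}

```text
time: 41.55
ee_pos: [0.4081, -0.0348, 0.2503]
eef_rot: [0.996, 0.09, -0.0, 0.0]
ft_force: [0.4, -0.6, -0.1]
width: 0.0871
grip_force: 0.0
```

```bash
python3 - <<'E'
from h import *
c=cams.camera('top');s=cams.camera('side');t0=cv2.imread('pics/top0.png')
f=lambda i:cv2.resize(np.clip(i*1.4,0,255).astype('uint8'),(400,300),interpolation=cv2.INTER_CUBIC)
k=c['img'][:,:,::-1];S=s['img'][:,:,::-1]
cv2.imwrite('pics/e.png',np.vstack([np.hstack([f(t0[157:254,387:516]),f(k[157:254,387:516])]),np.hstack([f(S[180:380,310:500]),f(k[120:290,170:396])])]))
E
```

```text
(no output)
```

View pics/e.png

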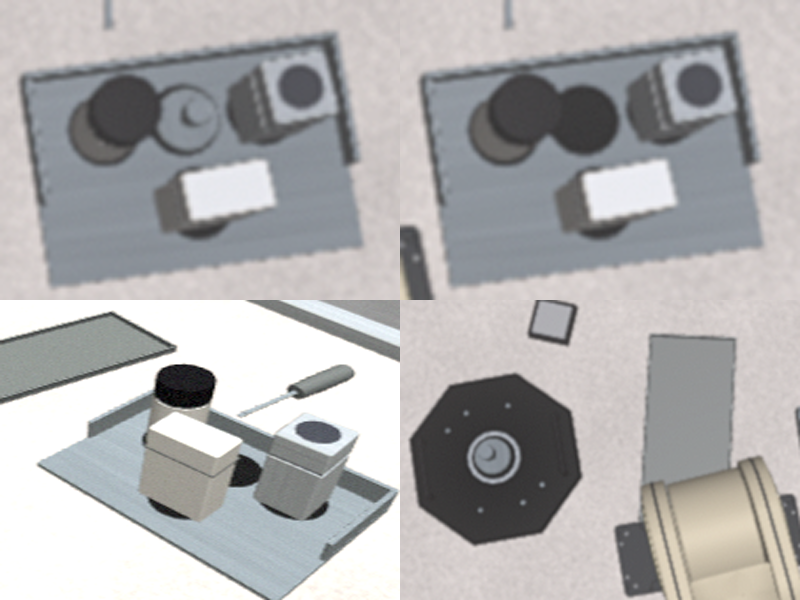

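The deck after (right) matches the deck before (left) to within a pixel for the jar, tin and case. The puck sits in the ring at (493,457), so I'm handing in.

```bash
python3 -c "
from bench import r
print(r.close_job())"
```

```text
the job is handed in; nothing more can be done
None
```

The job is handed in at about 42 s: the puck is in the fixture's ring, and the final pictures show the jar, tin and case upright back on their starting spots; no verdict came back.

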